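Find the loose clamp screw on the flute jig and mark it

TASK

One of the three clamp screws holding the flute blank has worked loose: try all three by pushing sideways on the knob of each arm, counterclockwise seen from above, gently but firmly (about 5 N, never over 8), and leave be those that hold. Swing the loose one on until its screw has turned about 35 degrees (certainly between 20 and 50) and leave it there, then slip the grey marker sleeve over the stud of that screw so that it stands upright on the hub, and let go. Leave everything else on the bench where it is.

Things in the scene. Friction and masses are not known exactly. Their poses are not given: they have to be found in the camera images.
- stud_a (a point): first (end of the rail at the jig's +y side) of three clamp screws in a row on top of a dark steel rail (330 x 70 mm, top 54 mm above the table; screws 110 mm apart). This point: on the screw's vertical axis, at the flat top of its steel hub (hub 32 mm across, 16 mm tall, top 76 mm above the table). A bare stud 10 mm thick stands 22 mm up from here. A black arm reaches out from the hub on the robot's side.
- knob_a (a point): centre of the upright black finger knob (16 mm across, 30 mm tall, from 62 to 92 mm above the table) at the outer end of that screw's arm, 70 mm from the screw's axis; the arm is 10 mm thick, 63 to 73 mm above the table. Steel straps and a dark wooden tube lie on the far side of the screws, none higher than 60 mm.
- screw_a (a joint): rad this screw is turned counterclockwise from above (loosening); 0 at start, its lower stop. Exactly one screw is loose, none looks it: it breaks away at about 0.10 N m (1.5 N at the knob), turns on at that torque and stays where left. A tight one takes up about 0.06 rad of play at the same torque (which stays taken up), then holds, under 0.12 rad at the allowed load; 4 to 6 N tries a screw well.
- handle_a (a joint): rad of the springy arm's flex relative to its screw: 0 unloaded, growing counterclockwise from above; 3 N m/rad, so it tells the torque on the screw (0.1 rad = 0.3 N m = 4.3 N at the knob). More than 0.25 rad (about 10.7 N at the knob) overloads it.
- stud_b (a point): middle of three clamp screws in a row on top of a dark steel rail (330 x 70 mm, top 54 mm above the table; screws 110 mm apart). This point: on the screw's vertical axis, at the flat top of its steel hub (hub 32 mm across, 16 mm tall, top 76 mm above the table). A bare stud 10 mm thick stands 22 mm up from here. A black arm reaches out from the hub on the robot's side.
- knob_b (a point): centre of the upright black finger knob (16 mm across, 30 mm tall, from 62 to 92 mm above the table) at the outer end of that screw's arm, 70 mm from the screw's axis; the arm is 10 mm thick, 63 to 73 mm above the table. Steel straps and a dark wooden tube lie on the far side of the screws, none higher than 60 mm.
- screw_b (a joint): rad this screw is turned counterclockwise from above (loosening); 0 at start, its lower stop. Exactly one screw is loose, none looks it: it breaks away at about 0.10 N m (1.5 N at the knob), turns on at that torque and stays where left. A tight one takes up about 0.06 rad of play at the same torque (which stays taken up), then holds, under 0.12 rad at the allowed load; 4 to 6 N tries a screw well.
- handle_b (a joint): rad of the springy arm's flex relative to its screw: 0 unloaded, growing counterclockwise from above; 3 N m/rad, so it tells the torque on the screw (0.1 rad = 0.3 N m = 4.3 N at the knob). More than 0.25 rad (about 10.7 N at the knob) overloads it.
- stud_c (a point): last (jig's -y side) of three clamp screws in a row on top of a dark steel rail (330 x 70 mm, top 54 mm above the table; screws 110 mm apart). This point: on the screw's vertical axis, at the flat top of its steel hub (hub 32 mm across, 16 mm tall, top 76 mm above the table). A bare stud 10 mm thick stands 22 mm up from here. A black arm reaches out from the hub on the robot's side.
- knob_c (a point): centre of the upright black finger knob (16 mm across, 30 mm tall, from 62 to 92 mm above the table) at the outer end of that screw's arm, 70 mm from the screw's axis; the arm is 10 mm thick, 63 to 73 mm above the table. Steel straps and a dark wooden tube lie on the far side of the screws, none higher than 60 mm.
- screw_c (a joint): rad this screw is turned counterclockwise from above (loosening); 0 at start, its lower stop. Exactly one screw is loose, none looks it: it breaks away at about 0.10 N m (1.5 N at the knob), turns on at that torque and stays where left. A tight one takes up about 0.06 rad of play at the same torque (which stays taken up), then holds, under 0.12 rad at the allowed load; 4 to 6 N tries a screw well.
- handle_c (a joint): rad of the springy arm's flex relative to its screw: 0 unloaded, growing counterclockwise from above; 3 N m/rad, so it tells the torque on the screw (0.1 rad = 0.3 N m = 4.3 N at the knob). More than 0.25 rad (about 10.7 N at the knob) overloads it.
- sleeve_mid (a point): the marker sleeve: plain grey plastic tube standing on end, open through, 30 mm outside, 18 mm bore, 45 mm tall, 50 g; this point is on its axis half-way up (22.5 mm). Fits loosely over a stud and then stands on the hub's top, this point 22.5 mm above the hub's top.
- dowel_mid (a point): short dark solid wood dowel standing on end, 30 mm across, 28 mm tall; a bystander, this point about its middle
- driver_mid (a point): screwdriver with pale handle, lying in front of the rail, partly under the knobs, at most 30 mm tall; a bystander, this point about its middle
- tape_mid (a point): blue roll of tape lying flat, 60 mm across, 20 mm tall; a bystander, this point about its middle
- oil_mid (a point): small oil bottle, 32 mm across, 60 mm tall; a bystander, this point about its middle
- offcut_mid (a point): pale wood offcut, 50 x 90 x 30 mm; a bystander, this point about its middle
- jar_mid (a point): jar, 60 mm across, 60 mm tall; a bystander, this point about its middle
- sleeve: the same sleeve; origin at the centre of its underside
Things that resemble listed ones, but are neither listed nor needed, are in the scene too. What is shaped like the sleeve but purple is not meant.

How it is judged:
By the outcome, as a careful person would: the job done as asked, in the order asked, and still so for the second after the job is handed in, with the robot touching nothing.
It also fails if it takes over 64 s, if anything falls off the work surface, if the arm or the gripper's body presses on something with over 40 N, if the wrist force passes 120 N, or if a joint passes its speed limit or range.

ROBOT

A 6-joint arm with a two-finger parallel gripper is mounted at the origin on the work surface. World frame = base frame: x ahead of the robot, y to its left, z up, the work surface at z = 0. Lengths are in mm, angles in rad, forces in N, time in s.
With the tool pointing down it reaches from about 150 to 775 mm from the base axis. Payload 6.1 kg.
Tool frame: the origin (TCP) lies where the fingers leave the gripper's body, on its centre line; the fingertips stand 73 mm ahead of it and the grasp point (between the pads) lies 54 mm ahead of it; y points along the fingers, z is the direction in which the jaws open and shut, and the axes are right-handed (so a half turn about y gives the same grasp; the last joint's range is limited). The gripper opens to 85 mm and grips with 20 to 120 N. Pads are 22 mm wide; open, the fingers measure 114 mm over their backs; the gripper's body (76 mm by 85 mm) begins 54 mm behind the grasp point. The pads swing forward as they close: fully open they stand 13 mm farther back than shut.
Start: joints at [1.13, 0.126, -0.04, 1.405, 0, 1.571], TCP at [223.99, 474.802, 303.895] pointing down, gripper open.
Joint ranges: [-2.72, 2.72], [-0.95, 1.95], [-1.27, 1.35], [-1.78, 2.02], [-1.46, 1.47], [-3.14, 3.14]. Speed limits (rad/s): [2.39, 2.39, 3.01, 3.14, 3.14, 3.14].

INTERFACE

Orientations are given as [roll, pitch, yaw] about the fixed x, y, z axes, in that order (R = Rz(yaw) Ry(pitch) Rx(roll)).
In Python, from workcell import manip gives the robot as it stands.
- The arm moves only by the shell command python3 -m crank 'ROWS' [FORCE]. ROWS is JSON, a list of rows, each a list of 7 numbers: the turn, a rotation vector about the tool's x, y, z in rad, then the shift along the tool's x, y, z in mm, then the opening in per cent of the stroke, from 0 (shut) to 100 (fully open). A call has 1 to 10 rows; each row is the pose to reach, as a shift and turn from the pose measured when the call began, along the tool's axes at that moment; what a row does not reach only later rows make up. A row lasts 1/10 s, in which the tool goes at most 50 mm and 8.59 degrees, less where a joint would pass 70% of its speed; a pose out of reach is approached as far as the arm can. A call with a gripper value outside its range is refused whole. The fingers move at their own pace and stop on an object; FORCE is the grip in N (left out, the last holds). Time passes only in rows, so rows that repeat a pose let the fingers close. It gives the time, the measured TCP pose, the force and the opening at its end, in the units of the state.
- manip.read_state(): the state, without advancing time (a new reading comes with each control period).
- manip.capture(name): name is "scene" or "top"; returns a dict with "color" (400x640x3 uint8, red, green, blue), "intrinsics" (3x3 intrinsics, pixels), "k1" (the pictures are not rectified: a ray, as slopes to the right and down, at radius r is drawn at 1 + k1 r^2 times it, then the intrinsics apply), "origin" and "rotation" of the camera in the world. Camera axes: x right, y down, z forward; pixel columns grow to the right and rows downward; lengths in mm; the calibration is good to about 2 mm. A picture is of the moment at which its call begins. There is no depth.
- manip.hand_in(): hands the job in, once; it reports no verdict.
Trained networks look in a picture, given as the dict that the camera call returned (one of the last four; its "shot" number tells which), for a name from the list of things; names that differ only in an ending like _2 or _b are one class to them, and where a whole thing is asked for, a point or a joint stands for the part that bears it (a point fixed in the world has none). Each returns a list of dicts, best first, with "p" (0 to 1); they miss things now and then, are a little off and sometimes report something else, mostly with a low value. They report only what shows in the picture. A call takes as long as a camera call. They do not tell look-alikes from the thing itself.
- manip.search_frame(picture, query): "bbox" ([left, top, right, bottom] in pixels, round what is visible of it).
- manip.tip_of(picture, query): "location" ([column, row] in pixels: a listed point, or the origin of a listed thing).
The state is a dict: "clock": time; "qpos": joint angles; "qvel": joint speeds; "tau": joint torques, N m; "eef_pos": TCP position; "eef_rot": TCP orientation; "ft_force": force on the tool from outside, world axes, zero at the start; "moment": the same for the moment, N m; "width": finger opening in mm.
Only numpy, scipy, OpenCV 4.12 (cv2) and the standard library are available. Lean on these libraries where they do the work, as an engineer would, in place of code of your own. Each camera call takes 0.05 s, during which the arm holds its last target.

## Working session

There is one attempt and no reset: what is moved stays moved. The work goes in short steps, Python scripts to look and compute and a shell command to move; the robot and the scene stay as the last step left them, time stands still between calls to the robot, and variables do not carry over. Pictures are saved under pics/ and viewed, and the job is handed in when it is done.

```bash
ls; mkdir -p pics; cat > h.py <<'E'
import numpy as np, cv2
from workcell import manip
def save(p,n,crop=None,s=1):
    im=p["color"][:,:,::-1]
    if crop: im=im[crop[1]:crop[3],crop[0]:crop[2]]
    if s!=1: im=cv2.resize(im,None,fx=s,fy=s,interpolation=cv2.INTER_CUBIC)
    cv2.imwrite("pics/"+n,im)
def ray(p,uv):
    K=np.array(p["intrinsics"]);d=cv2.undistortPoints(np.array([[uv]],float),K,np.array([p["k1"],0,0,0.]))[0,0]
    R=np.array(p["rotation"]);return np.array(p["origin"],float),R@np.array([d[0],d[1],1])
def atz(p,uv,z):
    o,d=ray(p,uv);return o+d*(z-o[2])/d[2]
def proj(p,X):
    R=np.array(p["rotation"]);c=R.T@(np.array(X,float)-np.array(p["origin"]))
    q=c[:2]/c[2];q=q*(1+p["k1"]*(q@q));K=np.array(p["intrinsics"]);return K[:2,:2]@q+K[:2,2]
E
python3 - <<'E'
from h import *
s=manip.read_state();print(s)
for n in("scene","top"):
    p=manip.capture(n);save(p,n+"0.png");print(n,p["origin"],p["rotation"],p["intrinsics"],p["k1"])
    for q in["stud_a","knob_a","sleeve_mid","dowel_mid","oil_mid","jar_mid"]:
        for r in manip.tip_of(p,q):
            if r["p"]>.2: print(q,np.round(r["location"],1),round(r["p"],2))
E
```

```text
pics
{'clock': 0.0, 'qpos': array([ 1.13000089e+00,  1.26357139e-01, -4.06017318e-02,  1.40540411e+00,
        4.96325854e-05,  1.57081090e+00]), 'qvel': array([-0.0004946 , -0.00025638,  0.00029652,  0.00069   , -0.0019407 ,
        0.0013816 ]), 'tau': array([-6.22836033e-04, -4.35919225e+01,  3.52921450e+01,  1.71591947e-02,
       -1.08394993e-04,  2.97189409e-06]), 'eef_pos': array([223.85990156, 474.55408476, 303.14325015]), 'eef_rot': array([-1.57236299e+00,  4.96096975e-05, -4.40810083e-01]), 'ft_force': array([ 0.07275582,  0.52478723, -0.50374888]), 'moment': array([0.0247716 , 0.00080059, 0.03798636]), 'width': 85.78377286744285}
scene [1119.56704973 -101.51998124  939.6598811 ] [-2.52415985 -0.01403349  1.40503346] [[458.15119355   0.         322.72791403]
 [  0.         458.15119355 199.89504869]
 [  0.           0.           1.        ]] 0.003601431658666176
stud_a [331.8 239. ] 0.91
stud_a [382.7 242.1] 0.75
stud_a [280.8 239.5] 0.66
stud_a [318.6 182.8] 0.5
knob_a [279.6 213.6] 0.63
knob_a [373.1 213.7] 0.51
knob_a [335.7 213.9] 0.42
knob_a [388.1 161.7] 0.24
sleeve_mid [421.7 164.8] 0.74
sleeve_mid [388.5 160.6] 0.55
sleeve_mid [409.1 183.8] 0.49
dowel_mid [191.6 198. ] 0.63
oil_mid [389.9 162.9] 0.5
jar_mid [157.9 259.6] 0.8
top [ 338.78851974   19.01839053 1214.87892496] [-2.99509341 -0.02458364 -1.56217276] [[469.46541101   0.         312.47438528]
 [  0.         469.46541101 199.06574483]
 [  0.           0.           1.        ]] -0.1317303337964006
stud_a [309.  154.4] 0.72
stud_a [195.  239.8] 0.69
stud_a [347.8 161.7] 0.68
stud_a [257.6 145.9] 0.59
knob_a [344.9 189.1] 0.62
knob_a [294.  181.2] 0.52
knob_a [260.4 172.5] 0.47
sleeve_mid [213.5 218.3] 0.46
sleeve_mid [191.9 239.7] 0.42
dowel_mid [425.8 235.8] 0.53
dowel_mid [191.4 241.6] 0.38
oil_mid [227.3 247.5] 0.5
jar_mid [454.7 171. ] 0.93
```

```bash
sed -i 's/R=np.array(p\["rotation"\])/R=rot(p["rotation"])/' h.py; cat >> h.py <<'E'
from scipy.spatial.transform import Rotation
def rot(r):
    r=np.array(r); return r if r.shape==(3,3) else Rotation.from_euler("xyz",r).as_matrix()
def tri(p,uv,p2,uv2):
    o,d=ray(p,uv);o2,d2=ray(p2,uv2);d=d/np.linalg.norm(d);d2=d2/np.linalg.norm(d2)
    t=np.linalg.lstsq(np.c_[d,-d2],o2-o,rcond=None)[0];a=o+d*t[0];b=o2+d2*t[1];return (a+b)/2,np.linalg.norm(a-b)
E
python3 - <<'E'
from h import *
p=manip.capture("scene");save(p,"s1.png",(120,120,470,330),2.2)
q=manip.capture("top");save(q,"t1.png",(160,110,500,290),2.3)
import pickle;pickle.dump((p,q),open("p0.pkl","wb"))
for n,u,v in[("c?",(331.8,239),(309,154.4)),("",(382.7,242.1),(347.8,161.7)),("",(280.8,239.5),(257.6,145.9)),
 ("k",(279.6,213.6),(260.4,172.5)),("k",(335.7,213.9),(294,181.2)),("k",(373.1,213.7),(344.9,189.1)),
 ("s",(421.7,164.8),(191.9,239.7)),("s",(409.1,183.8),(213.5,218.3)),("d",(191.6,198),(425.8,235.8))]:
    print(n,atz(p,u,76),atz(q,v,76),tri(p,u,q,v))
E
```

```text
c? [622.90314212  13.9208168   76.        ] [619.45380082   2.08990828  76.        ] (array([620.98603589,   8.08820717,  74.3816528 ]), np.float64(12.250618574936079))
 [647.94055535 121.91522227  76.        ] [602.27548607 -94.73181734  76.        ] (array([634.38139962,   8.92308749, 133.27648811]), np.float64(215.85089539579127))
 [606.73108504 -95.90937934  76.        ] [639.58627946 130.62886372  76.        ] (array([631.16750168,  13.4287735 , 144.5263639 ]), np.float64(221.2433242527591))
k [539.0236837  -90.95931071  76.        ] [571.92005056 121.7859971   76.        ] (array([566.81106861,  11.92037063, 138.50150614]), np.float64(208.45775388703814))
k [559.59414658  34.23344568  76.        ] [551.08532355  38.40546499  76.        ] (array([552.84306424,  37.2553361 ,  65.30727073]), np.float64(2.7024377149510705))
k [572.27906592 118.16519211  76.        ] [532.94996688 -87.31899084  76.        ] (array([564.12870366,  11.48390098, 128.91205869]), np.float64(204.1826872148023))
s [450.18601737 269.06713504  76.        ] [403.7114786  284.71104298  76.        ] (array([406.41206985, 295.68502471,  19.40125403]), np.float64(4.4558770999893795))
s [502.25214904 222.39456719  76.        ] [456.71810284 233.64857642  76.        ] (array([462.39705817, 243.7518418 ,  20.19790627]), np.float64(0.8319812788355546))
d [ 464.44559049 -286.36587539   76.        ] [ 419.18024397 -287.22564436   76.        ] (array([ 423.07124069, -299.80095247,   22.0861182 ]), np.float64(3.7199763184562107))
```

View pics/s1.png

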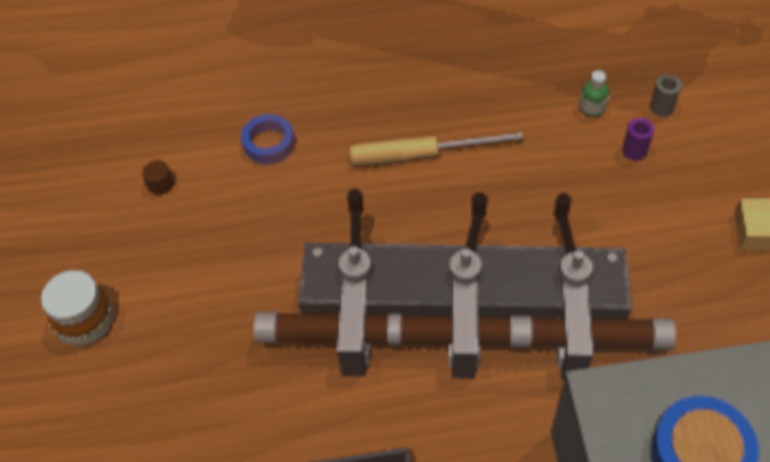

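View pics/t1.png

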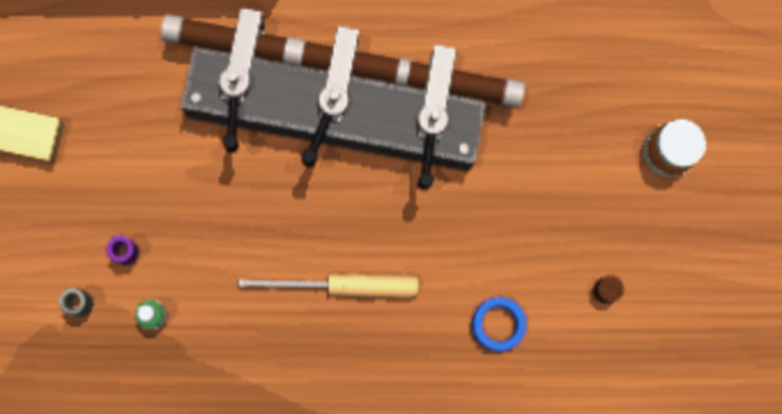

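View pics/top0.png

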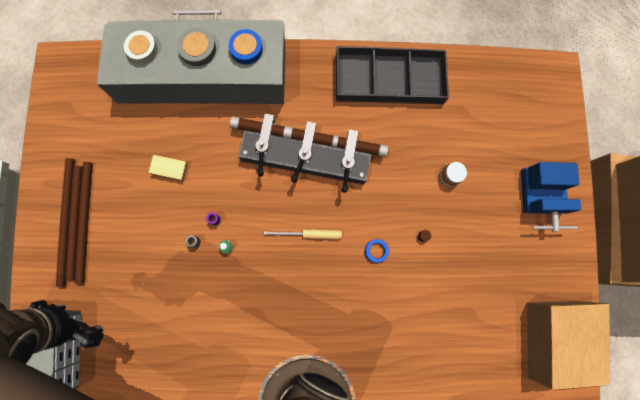

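```bash
python3 - <<'E'
from h import *
import pickle;p,q=pickle.load(open("p0.pkl","rb"))
S=dict(a=(382.7,242.1),b=(331.8,239),c=(280.8,239.5))
T=dict(a=(257.6,145.9),b=(309,154.4),c=(347.8,161.7))
KS=dict(a=(373.1,213.7),b=(335.7,213.9),c=(279.6,213.6))
KT=dict(a=(260.4,172.5),b=(294,181.2),c=(344.9,189.1))
for k in "abc":
  print(k,tri(p,S[k],q,T[k]),atz(p,S[k],76)[:2],atz(q,T[k],76)[:2]); print(' knob',tri(p,KS[k],q,KT[k]),atz(p,KS[k],77)[:2],atz(q,KT[k],77)[:2])
save(p,"s2.png",(245,195,420,300),4.5)
save(q,"t2.png",(225,105,395,205),4.6)
save(q,"t3.png",(170,195,250,265),7)
save(p,"s3.png",(370,140,450,200),8)
E
```

```text
a (array([641.90246261, 128.41040746,  64.23565902]), np.float64(6.847566581009114)) [647.94055535 121.91522227] [639.58627946 130.62886372]
 knob (array([571.77136726, 120.18340325,  74.8983254 ]), np.float64(3.4562322635288085)) [572.91275054 117.91082673] [571.71534791 121.69576134]
b (array([620.98603589,   8.08820717,  74.3816528 ]), np.float64(12.250618574936079)) [622.90314212  13.9208168 ] [619.45380082   2.08990828]
 knob (array([552.84306424,  37.2553361 ,  65.30727073]), np.float64(2.7024377149510705)) [560.2425186   34.07626178] [550.89891497  38.38844205]
c (array([603.51492048, -95.57855121,  70.49892524]), np.float64(0.5967730521919321)) [606.73108504 -95.90937934] [602.27548607 -94.73181734]
 knob (array([534.10117314, -89.456404  ,  68.31247789]), np.float64(2.8495967298417715)) [539.6958735  -90.97153852] [532.77948216 -87.22562061]
```

View pics/s2.png

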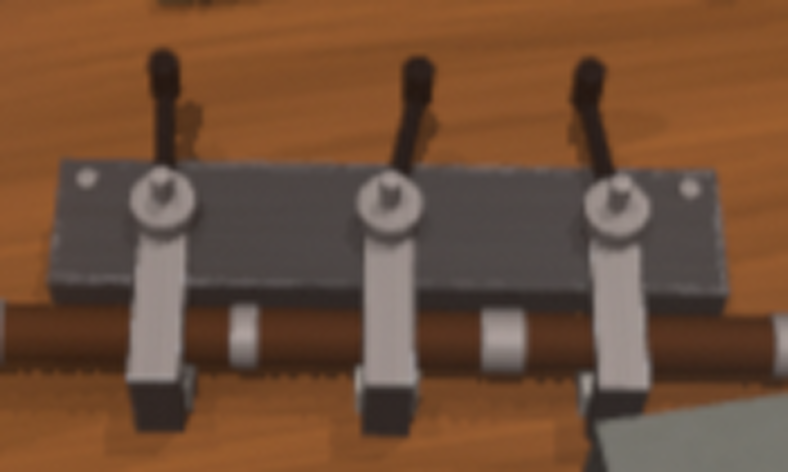

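View pics/t2.png

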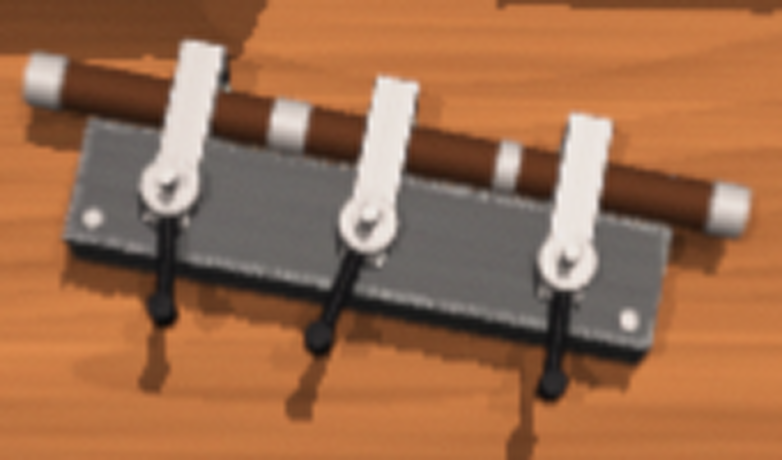

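View pics/t3.png

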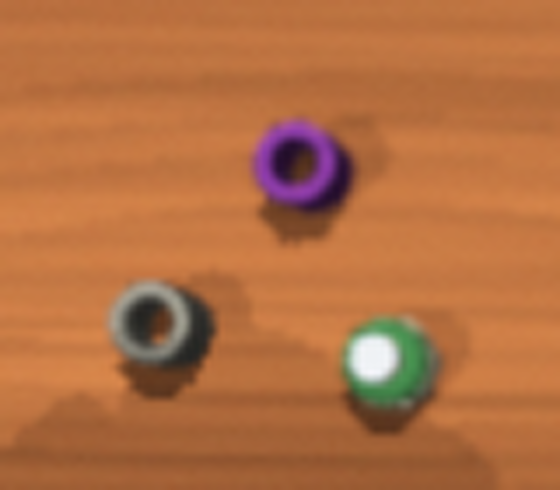

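View pics/s3.png

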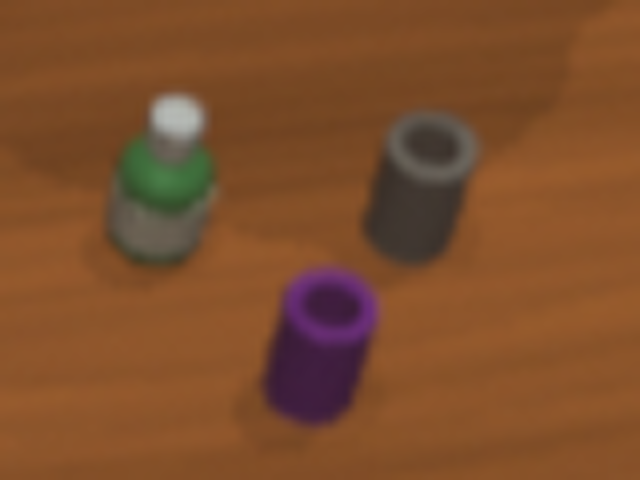

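```bash
python3 - <<'E'
from h import *
import pickle;p,q=pickle.load(open("p0.pkl","rb"))
t=lambda x,y:((x+.5)/4.6-.5+225,(y+.5)/4.6-.5+105)
s=lambda x,y:((x+.5)/4.5-.5+245,(y+.5)/4.5-.5+195)
H=dict(a=(s(617,209),t(169,186)),b=(s(390,207),t(367,222)),c=(s(163,203),t(567,262)))
K=dict(a=(s(589,70),t(162,309)),b=(s(418,69),t(319,341)),c=(s(163,60),t(551,384)))
for k in "abc":
  for D,z in((H,76),(K,92)):
    A,B=D[k];print(k,z,tri(p,A,q,B),atz(p,A,z)[:2],atz(q,B,z)[:2])
# sleeve tops z=45
A=((430+.5)/8-.5+370,(146+.5)/8-.5+140);B=((150+.5)/7-.5+170,(322+.5)/7-.5+195)
print("sleeve",tri(p,A,q,B),atz(p,A,45),atz(q,B,45))
E
```

```text
a 76 (array([642.91579449, 121.56274554,  72.08092414]), np.float64(0.23725937760323562)) [645.05455861 120.43622482] [641.90074045 121.32724427]
a 92 (array([571.3140643 , 122.4086528 ,  87.89281565]), np.float64(0.49439561671176824)) [573.98551468 121.57636736] [570.41171961 121.78954941]
b 76 (array([624.239326  ,  13.13081646,  71.54509095]), np.float64(0.9312987449228539)) [626.71490883  12.08355831] [623.20724694  13.6109413 ]
b 92 (array([555.54883014,  38.60328456,  85.05725658]), np.float64(0.3148326174551958)) [560.15229385  37.61987561] [554.18878961  38.32881987]
c 76 (array([603.929139  , -95.67282033,  70.26576646]), np.float64(0.38566023923503107)) [607.29775284 -95.90082215] [602.6222856  -94.90708905]
c 92 (array([533.13106806, -85.78353104,  88.93056656]), np.float64(1.8312239045550467)) [535.08830144 -86.7420218 ] [532.70527399 -84.58835172]
sleeve (array([403.26054705, 294.10883359,  43.73616667]), np.float64(0.6349650995457051)) [404.25828462 293.21831058  45.        ] [403.26733059 294.12916892  45.        ]
```

```bash
cat >> h.py <<'E'
def delta(target,yaw=None,st=None):
    s=st or manip.read_state();R=Rotation.from_euler("xyz",s["eef_rot"])
    d=R.inv().apply(np.array(target)-s["eef_pos"])
    rv=np.zeros(3)
    if yaw is not None: rv=(R.inv()*Rotation.from_euler("xyz",[-np.pi/2,0,yaw])).as_rotvec()
    print("turn",np.round(rv,3),"shift",np.round(d,1))
def stt():
    s=manip.read_state();print("t",round(s["clock"],2),"pos",np.round(s["eef_pos"],1),"rot",np.round(s["eef_rot"],3),"F",np.round(s["ft_force"],2),"M",np.round(s["moment"],3),"w",round(s["width"],1))
E
python3 -c "
from h import *
delta((572,160,200),0);delta((572,160,200),0.0)"
```

```text
turn [-0.    -0.441  0.   ] shift [ 449.1  103.9 -136.2]
turn [-0.    -0.441  0.   ] shift [ 449.1  103.9 -136.2]
```

```bash
python3 -m crank '[[0,-0.15,0,46,10,-14,0],[0,-0.3,0,92,21,-28,0],[0,-0.44,0,138,32,-42,0],[0,-0.44,0,184,43,-56,0],[0,-0.44,0,230,54,-70,0],[0,-0.44,0,276,64,-84,0],[0,-0.44,0,322,75,-98,0],[0,-0.44,0,368,86,-112,0],[0,-0.44,0,414,96,-126,0],[0,-0.44,0,449,104,-136,0]]' 40; python3 -c "
from h import *
stt();delta((572,157,151),0)"
```

```text
clock: 1.8
eef_pos: [573.5, 158.3, 199.5]
eef_rot: [-1.571, -0.0, -0.002]
ft_force: [0.5, 1.7, 0.7]
width: -0.1
t 1.8 pos [573.5 158.3 199.5] rot [-1.571 -0.    -0.002] F [0.53 1.68 0.73] M [ 0.019  0.011 -0.018] w -0.1
turn [-0.    -0.002  0.   ] shift [-1.5 48.5 -1.3]
```

```bash
python3 -m crank '[[0,0,0,-1.5,20,-1,0],[0,0,0,-1.5,40,-1,0],[0,0,0,-1.5,48.5,-1,0],[0,0,0,-1.5,48.5,-1,0],[0,0,0,-1.5,48.5,-1,0]]'; python3 - <<'E'
from h import *
stt()
p=manip.capture("scene");save(p,"s4.png",(300,100,460,260),4)
q=manip.capture("top");save(q,"t4.png",(200,100,360,220),4.5)
stt()
E
```

```text
clock: 2.3
eef_pos: [572.1, 157.7, 151.7]
eef_rot: [-1.571, -0.001, -0.001]
ft_force: [-0.3, -0.1, 0.5]
width: 0.4
t 2.3 pos [572.1 157.7 151.7] rot [-1.571e+00 -1.000e-03 -1.000e-03] F [-0.26 -0.12  0.54] M [0.023 0.009 0.005] w 0.4
t 2.4 pos [572.4 157.9 152.3] rot [-1.57e+00 -2.00e-03 -1.00e-03] F [ 0.62 -0.13  0.23] M [-0.018  0.015  0.047] w -0.0
```

View pics/s4.png

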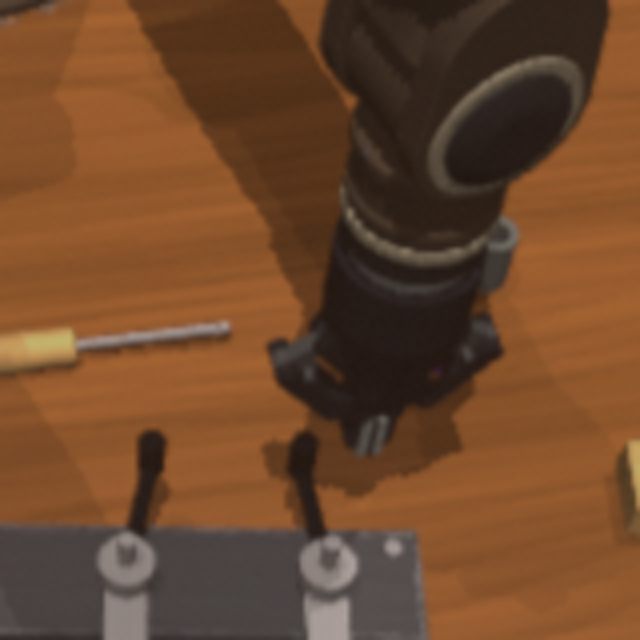

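View pics/t4.png

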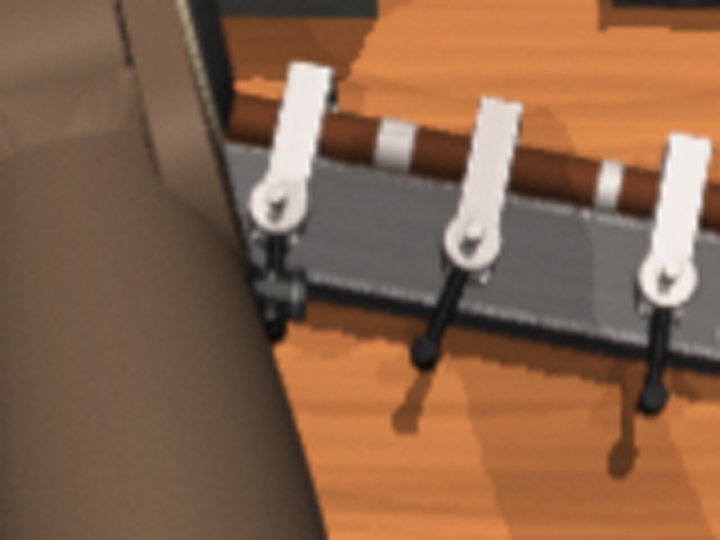

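```bash
python3 -c "
from h import *
import pickle;p,q=pickle.load(open('p0.pkl','rb'))
print(proj(p,(572,158,79)),proj(p,(572,121.7,92)))"
python3 -m crank '[[0,0,0,0,0,-6,0],[0,0,0,0,0,-12,0],[0,0,0,0,0,-15,0],[0,0,0,0,0,-17,0],[0,0,0,0,0,-17,0]]'; python3 -m crank '[[0,0,0,0,0,-2,0],[0,0,0,0,0,-4,0],[0,0,0,0,0,-4,0]]'
```

```text
[390.29506711 210.59276726] [375.34941376 209.4344004 ]
clock: 2.9
eef_pos: [572.4, 140.7, 152.6]
eef_rot: [-1.57, -0.003, -0.001]
ft_force: [-0.1, 1.2, 1.3]
width: 0.2
clock: 3.2
eef_pos: [572.4, 136.5, 152.5]
eef_rot: [-1.57, -0.002, -0.001]
ft_force: [-1.3, 1.7, 1.4]
width: 0.2
```

```bash
python3 -m crank '[[0,0,0,0,0,-2,0],[0,0,0,0,0,-4,0],[0,0,0,0,0,-4,0]]'; python3 -m crank '[[0,0,0,0,0,0,0]]';python3 -m crank '[[0,0,0,0,0,-2,0],[0,0,0,0,0,-2,0]]';python3 -m crank '[[0,0,0,0,0,0,0]]'
```

```text
clock: 3.5
eef_pos: [572.3, 132.3, 152.5]
eef_rot: [-1.57, -0.002, -0.002]
ft_force: [-0.6, 1.7, 0.8]
width: 0.5
clock: 3.6
eef_pos: [572.3, 132.2, 152.5]
eef_rot: [-1.57, -0.002, -0.002]
ft_force: [0.1, 1.4, 1.5]
width: -0.0
clock: 3.8
eef_pos: [572.4, 130.1, 152.5]
eef_rot: [-1.57, -0.002, -0.002]
ft_force: [-0.4, 1.5, 1.5]
width: -0.1
clock: 3.9
eef_pos: [572.4, 130.0, 152.5]
eef_rot: [-1.57, -0.002, -0.002]
ft_force: [-0.6, 1.7, 1.1]
width: 0.4
```

```bash
python3 -m crank '[[0,0,0,0,0,5,0],[0,0,0,0,-20,8,0],[0,0,0,0,-40,8,0],[0,0,0,0,-40,8,0]]'; python3 -c "
from h import *
stt();delta((568,67,192),-.355)"
```

```text
clock: 4.3
eef_pos: [573.6, 138.4, 195.1]
eef_rot: [-1.569, -0.007, -0.002]
ft_force: [-0.0, 0.3, 0.6]
width: 0.0
t 4.3 pos [573.6 138.4 195.1] rot [-1.569 -0.007 -0.002] F [-0.03  0.27  0.6 ] M [ 0.    -0.025  0.036] w 0.0
turn [-0.003  0.353  0.006] shift [ -5.5   3.  -71.4]
```

```bash
python3 -m crank '[[0,0.12,0,-2,0,-30,0],[0,0.24,0,-4,0,-55,0],[0,0.35,0,-5.5,3,-71.5,0],[0,0.353,0,-5.5,3,-71.5,0],[0,0.353,0,-5.5,20,-71.5,0],[0,0.353,0,-5.5,40,-71.5,0],[0,0.353,0,-5.5,43,-71.5,0],[0,0.353,0,-5.5,43,-71.5,0]]';python3 -m crank '[[0,0,0,0,0,-4,0],[0,0,0,0,0,-7,0],[0,0,0,0,0,-10,0],[0,0,0,0,0,-10,0]]'
```

```text
clock: 5.1
eef_pos: [567.7, 67.4, 151.1]
eef_rot: [-1.568, -0.004, -0.353]
ft_force: [0.3, -0.0, 0.5]
width: -0.1
clock: 5.5
eef_pos: [564.4, 57.8, 151.7]
eef_rot: [-1.567, -0.005, -0.354]
ft_force: [-0.3, 0.5, 1.0]
width: 0.1
```

```bash
python3 - <<'E'
from h import *
stt()
p=manip.capture("scene");save(p,"s5.png",(260,140,420,260),4.5)
stt()
E
```

```text
t 5.5 pos [564.4  57.8 151.7] rot [-1.567 -0.005 -0.354] F [-0.33  0.54  0.98] M [ 0.183 -0.038 -0.023] w 0.1
t 5.55 pos [564.4  57.9 151.7] rot [-1.567 -0.005 -0.353] F [0.38 0.92 0.79] M [ 0.076  0.015 -0.004] w -0.1
```

View pics/s5.png

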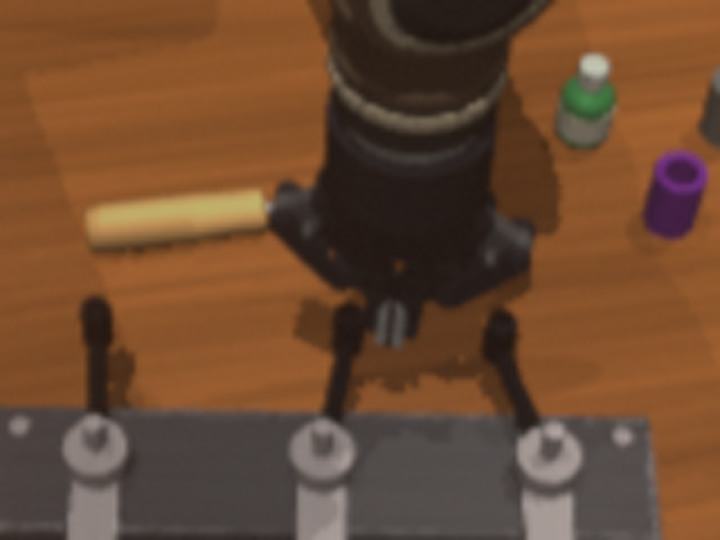

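```bash
python3 -m crank '[[0,0,0,0,0,-2,0],[0,0,0,0,0,-4,0],[0,0,0,0,0,-6,0],[0,0,0,0,0,-6,0]]';python3 -m crank '[[0,0,0,0,0,-2,0],[0,0,0,0,0,-3,0],[0,0,0,0,0,-3,0]]';python3 -m crank '[[0,0,0,0,0,-1,0],[0,0,0,0,0,-1,0]]'
```

```text
clock: 5.95
eef_pos: [562.2, 52.1, 151.6]
eef_rot: [-1.567, -0.005, -0.354]
ft_force: [-1.0, 2.0, 0.5]
width: -0.4
clock: 6.25
eef_pos: [561.2, 49.4, 151.7]
eef_rot: [-1.567, -0.005, -0.354]
ft_force: [-0.5, 3.5, 0.5]
width: -0.1
clock: 6.45
eef_pos: [560.9, 48.6, 151.7]
eef_rot: [-1.566, -0.005, -0.354]
ft_force: [-0.2, 3.1, -0.5]
width: 0.1
```

```bash
python3 -m crank '[[0,0,0,0,0,-1,0],[0,0,0,0,0,-2,0],[0,0,0,0,0,-2,0]]';python3 -m crank '[[0,0,0,0,0,-1,0],[0,0,0,0,0,-1,0]]';python3 -m crank '[[0,0,0,0,0,0,0]]'
```

```text
clock: 6.75
eef_pos: [560.2, 46.8, 151.7]
eef_rot: [-1.566, -0.005, -0.354]
ft_force: [0.4, 4.2, 0.2]
width: -0.0
clock: 6.95
eef_pos: [560.0, 45.9, 151.7]
eef_rot: [-1.565, -0.005, -0.353]
ft_force: [0.5, 4.4, 0.3]
width: -0.2
clock: 7.05
eef_pos: [560.0, 46.0, 151.7]
eef_rot: [-1.565, -0.005, -0.353]
ft_force: [-0.3, 5.2, -0.2]
width: -0.3
```

```bash
python3 -m crank '[[0,0,0,0,0,8,0],[0,0,0,0,-20,16,0],[0,0,0,0,-40,17,0],[0,0,0,0,-42,17,0]]'; python3 -c "
from h import *
stt();delta((538.5,-53,192),-.136);"
```

```text
clock: 7.45
eef_pos: [566.8, 61.7, 196.2]
eef_rot: [-1.565, -0.009, -0.354]
ft_force: [0.1, 0.6, 0.3]
width: 0.0
t 7.45 pos [566.8  61.7 196.2] rot [-1.565 -0.009 -0.354] F [0.09 0.6  0.35] M [-0.033  0.012 -0.001] w 0.0
turn [-0.004 -0.218  0.009] shift [  13.1    3.6 -117.4]
```

```bash
python3 -m crank '[[0,-0.1,0,4,0,-40,0],[0,-0.2,0,9,0,-80,0],[0,-0.218,0.009,13,3,-117,0],[0,-0.218,0.009,13,3,-117,0],[0,-0.218,0.009,13,20,-117,0],[0,-0.218,0.009,13,40,-117,0],[0,-0.218,0.009,13,44,-117,0],[0,-0.218,0.009,13,44,-117,0]]';python3 -m crank '[[0,0,0,0,0,-4,0],[0,0,0,0,0,-8,0],[0,0,0,0,0,-11,0],[0,0,0,0,0,-11,0]]'; python3 -m crank '[[0,0,0,0,0,-2,0],[0,0,0,0,0,-4,0],[0,0,0,0,0,-6,0],[0,0,0,0,0,-6,0]]'
```

```text
clock: 8.25
eef_pos: [538.4, -52.3, 150.6]
eef_rot: [-1.567, 0.002, -0.135]
ft_force: [-0.5, 0.5, 0.7]
width: -0.1
clock: 8.65
eef_pos: [537.1, -63.7, 151.1]
eef_rot: [-1.567, 0.001, -0.136]
ft_force: [-0.6, 0.4, 0.2]
width: 0.1
clock: 9.05
eef_pos: [536.2, -69.7, 151.2]
eef_rot: [-1.567, 0.001, -0.136]
ft_force: [-0.2, 1.7, 1.9]
width: 0.3
```

```bash
python3 -m crank '[[0,0,0,0,0,-2,0],[0,0,0,0,0,-4,0],[0,0,0,0,0,-4,0]]';python3 -m crank '[[0,0,0,0,0,-1,0],[0,0,0,0,0,-2,0],[0,0,0,0,0,-2,0]]';python3 -m crank '[[0,0,0,0,0,-1,0],[0,0,0,0,0,-1,0]]'
```

```text
clock: 9.35
eef_pos: [535.6, -73.7, 151.2]
eef_rot: [-1.567, 0.001, -0.136]
ft_force: [-0.5, 2.0, 0.2]
width: -0.1
clock: 9.65
eef_pos: [535.4, -75.6, 151.2]
eef_rot: [-1.566, 0.001, -0.136]
ft_force: [-0.4, 3.2, 1.1]
width: 0.3
clock: 9.85
eef_pos: [535.3, -76.5, 151.2]
eef_rot: [-1.566, 0.001, -0.136]
ft_force: [0.6, 3.9, 1.0]
width: 0.1
```

```bash
python3 -m crank '[[0,0,0,0,0,-1,0],[0,0,0,0,0,-2,0],[0,0,0,0,0,-2,0]]';python3 -m crank '[[0,0,0,0,0,0,0]]'
```

```text
clock: 10.15
eef_pos: [535.1, -78.4, 151.2]
eef_rot: [-1.565, 0.0, -0.136]
ft_force: [0.9, 4.8, 0.9]
width: -0.1
clock: 10.25
eef_pos: [535.1, -78.4, 151.2]
eef_rot: [-1.565, 0.001, -0.136]
ft_force: [-1.0, 4.7, 1.6]
width: 0.0
```

```bash
python3 -m crank '[[0,0,0,0,0,8,0],[0,0,0,0,-20,16,0],[0,0,0,0,-40,17,0],[0,0,0,0,-42,17,0]]'; python3 -c "
from h import *
stt();delta((569.5,147,192),.15);"
```

```text
clock: 10.65
eef_pos: [538.6, -61.9, 195.6]
eef_rot: [-1.567, -0.003, -0.136]
ft_force: [0.3, -0.6, 0.2]
width: 0.0
t 10.65 pos [538.6 -61.9 195.6] rot [-1.567 -0.003 -0.136] F [ 0.34 -0.63  0.21] M [ 0.051  0.001 -0.038] w 0.0
turn [-0.004 -0.286  0.004] shift [  2.3   4.4 211.1]
```

```bash
python3 -m crank '[[0,0,0,0,0,40,0],[0,-0.1,0,0,0,85,0],[0,-0.2,0,1,0,130,0],[0,-0.286,0,2,0,175,0],[0,-0.286,0.004,2,4,211,0],[0,-0.286,0.004,2,4,211,0],[0,-0.286,0.004,2,24,211,0],[0,-0.286,0.004,2,44,211,0],[0,-0.286,0.004,2,45,211,0],[0,-0.286,0.004,2,45,211,0]]'; python3 -c "
from h import *
p=manip.capture('scene');save(p,'s6.png',(260,140,420,260),4.5)
stt();delta((569.5,132,151),.2);delta((570.2,121.5,151),.3);delta((571.1,110.6,151),.45)"
```

```text
clock: 11.65
eef_pos: [568.9, 146.2, 150.9]
eef_rot: [-1.568, 0.001, 0.149]
ft_force: [-0.5, 0.6, 0.2]
width: -0.1
t 11.7 pos [569.5 146.4 151.8] rot [-1.568e+00 -1.000e-03  1.490e-01] F [ 1.07 -0.53  0.76] M [-0.001 -0.015  0.03 ] w 0.1
turn [-0.003 -0.051  0.001] shift [ -2.1   0.7 -14.2]
turn [-0.003 -0.151  0.001] shift [ -3.    0.7 -24.7]
turn [-0.003 -0.301  0.001] shift [ -3.7   0.7 -35.6]
```

View pics/s6.png

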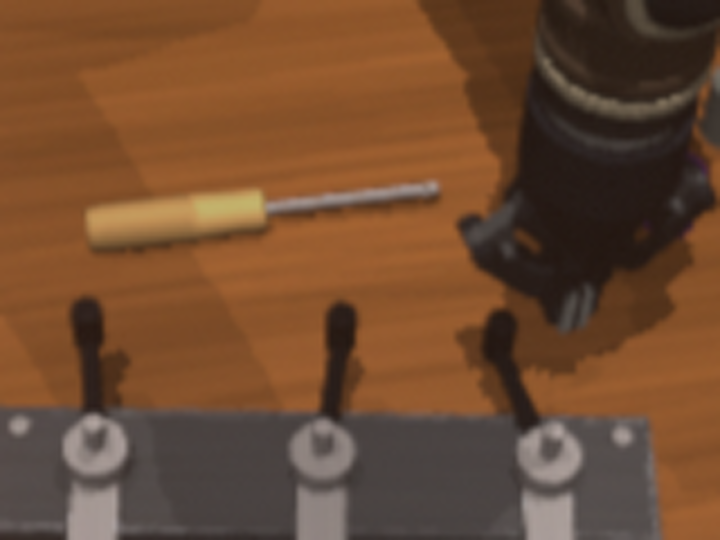

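```bash
python3 -m crank '[[0,-0.03,0,-1,0,-7,0],[0,-0.05,0,-2,0,-14,0],[0,-0.1,0,-2.5,0,-19,0],[0,-0.15,0,-3,0.5,-24.5,0],[0,-0.2,0,-3.2,0.5,-28,0],[0,-0.25,0,-3.5,0.5,-32,0],[0,-0.3,0,-3.7,0.5,-35.5,0],[0,-0.3,0,-3.7,0.5,-35.5,0]]';  python3 -c "
from h import *
stt();delta((572.3,104.5,151),.53);delta((574.3,98.3,151),.62)"
```

```text
clock: 12.5
eef_pos: [571.4, 110.4, 152.5]
eef_rot: [-1.568, -0.003, 0.449]
ft_force: [-0.4, 2.0, 0.9]
width: 0.0
t 12.5 pos [571.4 110.4 152.5] rot [-1.568 -0.003  0.449] F [-0.44  2.01  0.91] M [0.24  0.254 0.006] w 0.0
turn [-0.002 -0.081  0.003] shift [-1.8  1.5 -5.7]
turn [-0.002 -0.171  0.003] shift [ -2.7   1.5 -12.1]
```

```bash
python3 -m crank '[[0,-0.04,0,-1,0.5,-3,0],[0,-0.08,0,-1.8,1,-6,0],[0,-0.125,0,-2.2,1,-9,0],[0,-0.17,0,-2.7,1.5,-12,0],[0,-0.17,0,-2.7,1.5,-12,0],[0,-0.17,0,-2.7,1.5,-12,0]]';  python3 -c "
from h import *
stt()"; python3 -m crank '[[0,0,0,0,0,7,0],[0,0,0,0,-20,14,0],[0,0,0,0,-50,15,0],[0,0,0,0,-90,20,0],[0,0,0,-30,-130,40,0],[0,0,0,-70,-150,60,0],[0,0,0,-70,-150,100,0]]'; python3 - <<'E'
from h import *
p=manip.capture("scene");save(p,"s7.png",(245,195,420,300),4.5)
q=manip.capture("top");save(q,"t7.png",(225,105,395,205),4.6)
import pickle;pickle.dump((p,q),open("p7.pkl","wb"))
stt()
E
```

```text
clock: 13.1
eef_pos: [574.5, 98.4, 151.7]
eef_rot: [-1.569, -0.004, 0.617]
ft_force: [-1.8, 0.5, 1.3]
width: 0.1
t 13.1 pos [574.5  98.4 151.7] rot [-1.569 -0.004  0.617] F [-1.85  0.47  1.3 ] M [ 0.175  0.136 -0.01 ] w 0.1
clock: 13.8
eef_pos: [457.8, 137.4, 305.5]
eef_rot: [-1.572, -0.009, 0.612]
ft_force: [1.2, 1.0, -0.1]
width: 0.3
t 13.9 pos [456.7 140.8 303.5] rot [-1.57  -0.008  0.618] F [ 0.34 -0.01 -0.14] M [ 0.004 -0.042  0.005] w 0.2
```

View pics/s7.png

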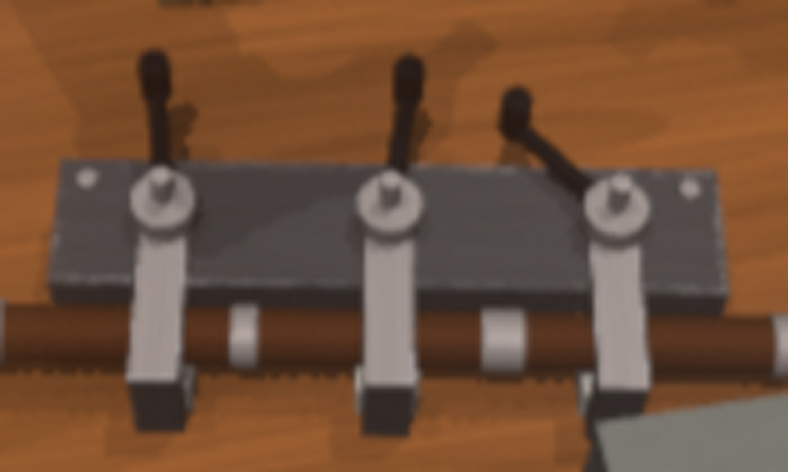

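View pics/t7.png

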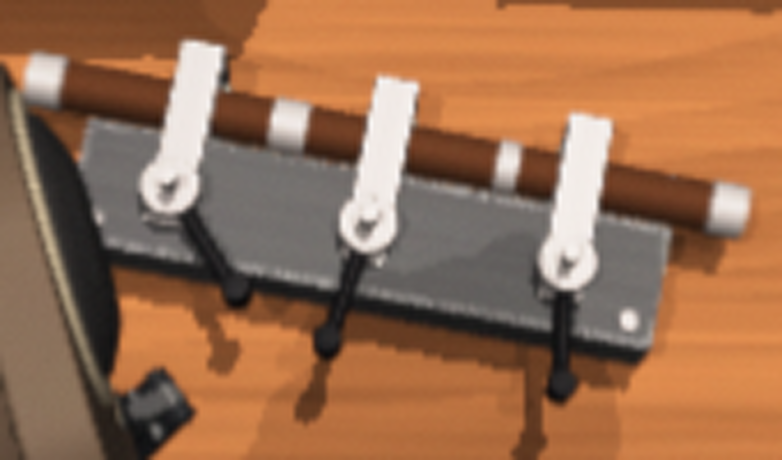

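```bash
python3 - <<'E'
from h import *
import pickle;p,q=pickle.load(open("p7.pkl","rb"))
t=lambda x,y:((x+.5)/4.6-.5+225,(y+.5)/4.6-.5+105)
s=lambda x,y:((x+.5)/4.5-.5+245,(y+.5)/4.5-.5+195)
for k,A,B in(("new",s(516,98),t(238,292)),("old",s(589,70),t(162,309))):
  for P,uv,h in((p,A,s(617,209)),(q,B,t(169,186))):
    d=atz(P,uv,92)[:2]-atz(P,h,76)[:2];print(k,d,np.linalg.norm(d),np.degrees(np.arctan2(-d[1],-d[0])))
delta((404,293.7,152),0)
E
```

```text
new [-60.43142685 -38.28241776] 71.53670987728921 32.35365556196998
new [-61.79190259 -39.6288279 ] 73.40765100330981 32.673157065810024
old [-71.06904392   1.14014254] 71.07818884125375 -0.9191027272056173
old [-71.48902084   0.46230514] 71.49051564191788 -0.3705151305691499
turn [-0.004  0.618  0.007] shift [ 44.5 152.1 155. ]
```

```bash
python3 -c "
from h import *
stt();delta((404,293.7,180),.62);delta((404,293.7,87),.62)"
```

```text
t 13.9 pos [456.7 140.8 303.5] rot [-1.57  -0.008  0.618] F [ 0.34 -0.01 -0.14] M [ 0.004 -0.042  0.005] w 0.2
turn [-0.001 -0.002  0.008] shift [ 44.7 124.1 155. ]
turn [-0.001 -0.002  0.008] shift [ 44.  217.1 154.9]
```

```bash
python3 -m crank '[[0,0,0,10,10,40,60],[0,0,0.004,20,30,80,60],[0,0,0.008,35,60,120,60],[0,0,0.008,44.5,100,155,60],[0,0,0.008,44.5,124,155,60],[0,0,0.008,44.5,124,155,60],[0,0,0.008,44.5,124,155,60]]'; python3 - <<'E'
from h import *
p=manip.capture("scene");save(p,"s8.png",(350,100,490,220),5)
stt();delta((404,293.7,87),.62)
E
```

```text
clock: 14.6
eef_pos: [403.8, 293.4, 180.2]
eef_rot: [-1.57, 0.001, 0.618]
ft_force: [-0.0, 0.2, 0.4]
width: 51.7
t 14.65 pos [404.5 293.5 181.3] rot [-1.57e+00 -1.00e-03  6.18e-01] F [ 0.32 -0.21  0.26] M [-0.016 -0.021  0.015] w 51.3
turn [-0.001 -0.002  0.001] shift [-0.4 94.3  0.3]
```

View pics/s8.png

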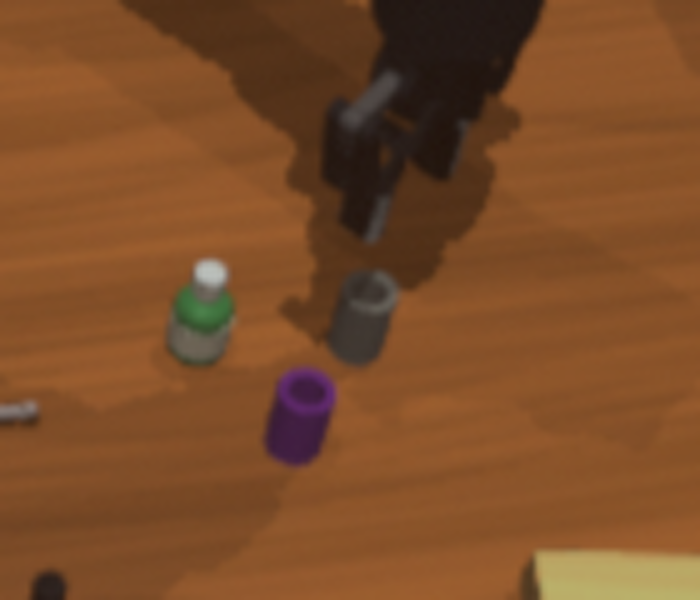

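```bash
python3 -c "
from h import *
import pickle;p,q=pickle.load(open('p0.pkl','rb'))
for z in(105,110,115): print(proj(p,(404.5,293.5,z)), [proj(p,(404.5+k*22,293.5-k*31,z)) for k in(.85,-.85)])"
python3 -m crank '[[0,0,0,0,20,0,60],[0,0,0,0,45,0,60],[0,0,0,0,60,0,60],[0,0,0,0,70,0,60],[0,0,0,0,70,0,60]]'; python3 - <<'E'
from h import *
p=manip.capture("scene");save(p,"s9.png",(350,100,490,220),5)
stt();delta((404,293.7,87),.62)
E
```

```text
[428.15281197 141.95842712] [array([420.01753424, 148.8153428 ]), array([436.09761372, 135.262172  ])]
[428.56364753 140.56989778] [array([420.40342702, 147.43525528]), array([436.53213106, 133.86596406])]
[428.97748102 139.17125784] [array([420.79216909, 146.04499882]), array([436.96978245, 132.45970788])]
clock: 15.15
eef_pos: [405.0, 293.1, 111.6]
eef_rot: [-1.57, -0.001, 0.616]
ft_force: [-1.4, -0.1, 0.1]
width: 51.2
t 15.2 pos [405.2 293.4 112.3] rot [-1.57  -0.002  0.617] F [-0.19 -0.16 -0.51] M [-0.    -0.015 -0.005] w 50.9
turn [-0.001 -0.003  0.002] shift [-0.9 25.3  0.9]
```

View pics/s9.png

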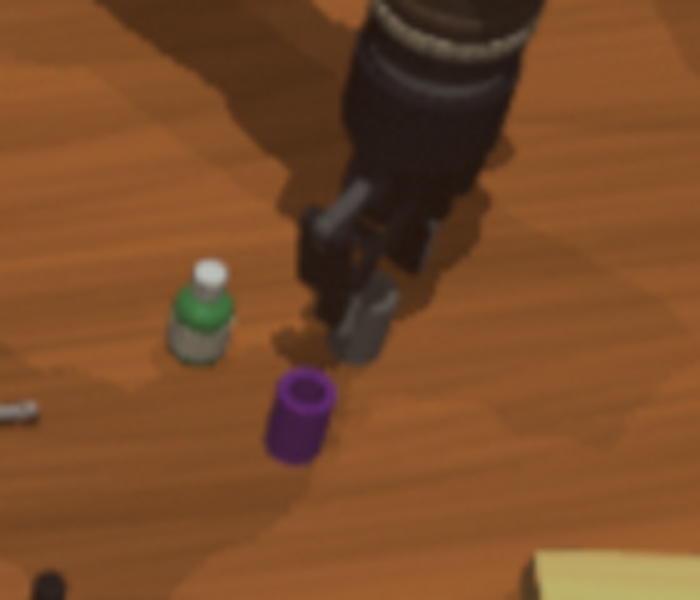

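```bash
python3 -m crank '[[0,0,0,-0.9,10,0.9,60],[0,0,0,-0.9,20,0.9,60],[0,0,0,-0.9,25,0.9,60],[0,0,0,-0.9,25,0.9,60]]'; python3 -m crank '[[0,0,0,0,0,0,25],[0,0,0,0,0,0,25],[0,0,0,0,0,0,25],[0,0,0,0,0,0,25],[0,0,0,0,0,0,25],[0,0,0,0,0,0,25]]' 30; python3 - <<'E'
from h import *
p=manip.capture("scene");save(p,"s10.png",(350,100,490,220),5)
stt();
E
```

```text
clock: 15.6
eef_pos: [403.4, 293.3, 86.3]
eef_rot: [-1.57, -0.0, 0.617]
ft_force: [-0.8, 0.4, 0.8]
width: 51.0
clock: 16.2
eef_pos: [403.5, 293.4, 86.4]
eef_rot: [-1.57, -0.0, 0.617]
ft_force: [0.4, -0.2, -0.7]
width: 29.9
t 16.25 pos [403.5 293.4  86.4] rot [-1.57  -0.     0.617] F [-0.19  0.23  0.82] M [ 0.005  0.027 -0.027] w 29.7
```

View pics/s10.png

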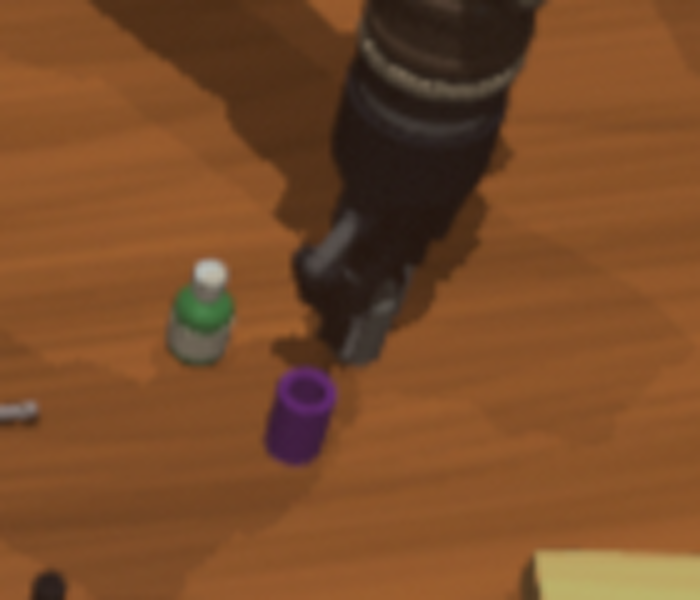

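```bash
python3 -m crank '[[0,0,0,0,-10,0,25],[0,0,0,0,-40,0,25],[0,0,0,0,-80,0,25],[0,0,0,0,-125,0,25],[0,0,0,0,-125,0,25]]'; python3 - <<'E'
from h import *
stt();delta((643.5,121,207),.6)
E
```

```text
clock: 16.75
eef_pos: [405.6, 294.8, 218.3]
eef_rot: [-1.57, -0.011, 0.617]
ft_force: [0.7, 0.1, -0.3]
width: 29.7
t 16.75 pos [405.6 294.8 218.3] rot [-1.57  -0.011  0.617] F [ 0.69  0.11 -0.3 ] M [-0.005 -0.04  -0.003] w 29.7
turn [-0.001  0.017  0.011] shift [  93.5   12.1 -279.4]
```

```bash
python3 -m crank '[[0,0,0,12,0,-35,25],[0,0,0,24,0,-70,25],[0,0,0,36,2,-105,25],[0,0,0,48,4,-140,25],[0,0,0,60,6,-175,25],[0,0,0.005,72,8,-210,25],[0,0.01,0.01,82,10,-245,25],[0,0.017,0.011,90,12,-270,25],[0,0.017,0.011,93.5,12,-279.5,25],[0,0.017,0.011,93.5,12,-279.5,25]]'; python3 - <<'E'
from h import *
stt();delta((643.5,121,207),.6)
E
```

```text
clock: 17.75
eef_pos: [644.1, 120.1, 206.5]
eef_rot: [-1.569, 0.001, 0.598]
ft_force: [0.6, 0.7, -0.4]
width: 29.3
t 17.75 pos [644.1 120.1 206.5] rot [-1.569e+00  1.000e-03  5.980e-01] F [ 0.59  0.66 -0.4 ] M [ 0.036 -0.022  0.024] w 29.3
turn [-0.002 -0.002 -0.001] shift [-0.  -0.5  1.1]
```

```bash
python3 - <<'E'
from h import *
p=manip.capture("scene");save(p,"s11.png",(310,150,450,270),5.5)
q=manip.capture("top");save(q,"t11.png",(190,80,330,200),5)
import pickle;pickle.dump((p,q),open("p11.pkl","wb"));stt()
E
```

```text
t 17.85 pos [642.9 121.4 207.1] rot [-1.569  0.     0.6  ] F [-0.11 -0.66 -1.18] M [0.052 0.05  0.004] w 29.9
```

View pics/s11.png

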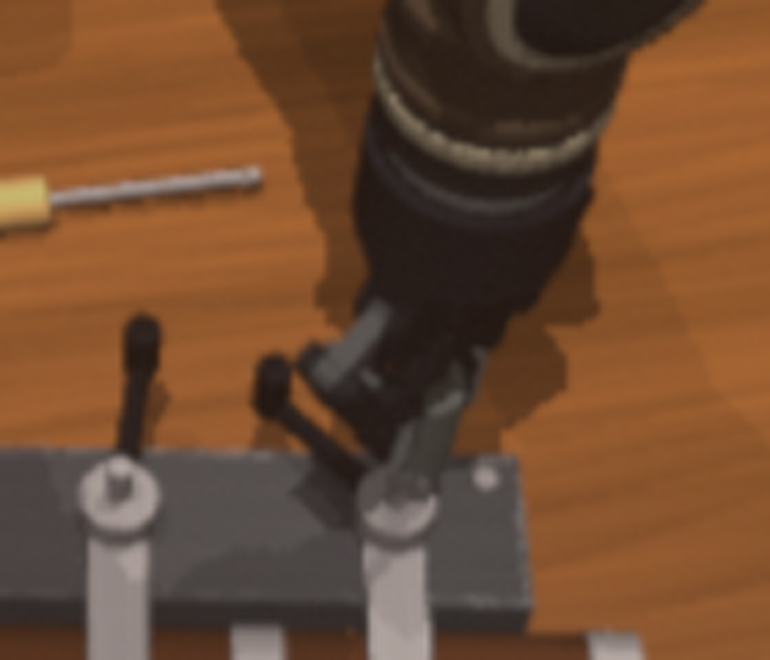

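View pics/t11.png

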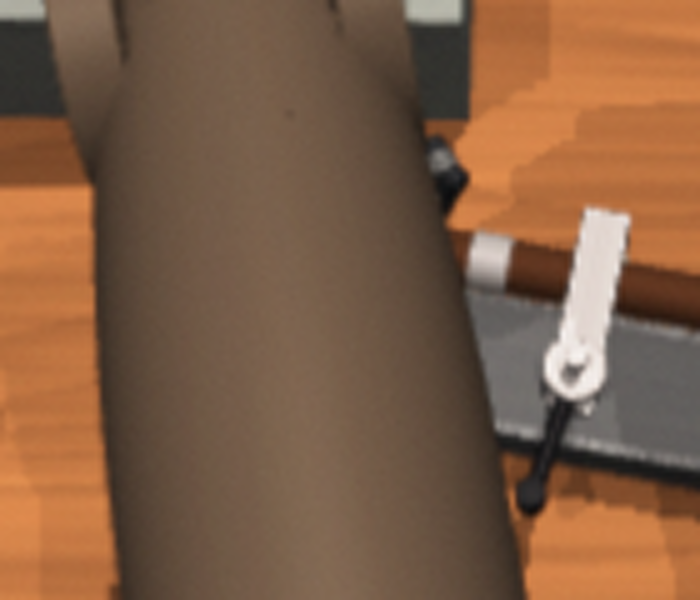

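```bash
python3 - <<'E'
from h import *
import pickle;p,q=pickle.load(open("p11.pkl","rb"))
save(p,"s12.png",(365,205,405,250),13)
def c(X):
    u=proj(p,X);return np.round(((u+.5-np.array([365,205]))*13-.5),0)
im=cv2.imread("pics/s12.png")
def ring(x,y,z,r,col):
    pts=np.array([c((x+r*np.cos(a),y+r*np.sin(a),z)) for a in np.linspace(0,6.28,50)]).astype(int)
    cv2.polylines(im,[pts],True,col,1)
ring(642.9,121.4,120.6,15,(0,255,255));ring(642.9,121.4,165.6,15,(0,255,255))
ring(643.5,121,76,16,(0,255,0));ring(643.5,121,98,5,(0,255,0))
ring(645,120.4,76,16,(255,0,0));ring(645,120.4,98,5,(255,0,0))
big=np.hstack([cv2.imread("pics/s12.png")[:, :380],im[:, :420]]);cv2.imwrite("pics/s13.png",big)
E
```

```text
(no output)
```

View pics/s13.png

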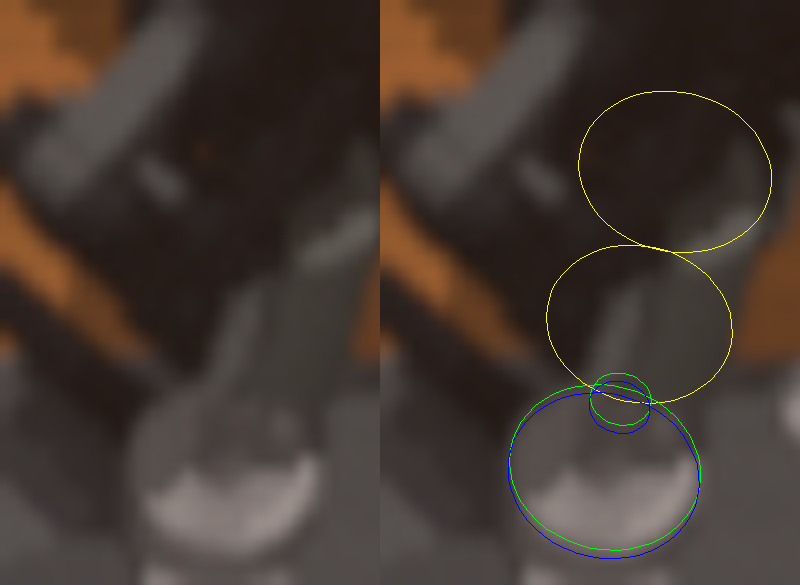

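```bash
python3 -c "
from h import *
delta((644,120,187.5),.6)"
```

```text
turn [-0.002  0.    -0.   ] shift [ 0.1 19.6 -1.8]
```

```bash
python3 -m crank '[[0,0,0,0,8,-1.8,25],[0,0,0,0,15,-1.8,25],[0,0,0,0,18,-1.8,25],[0,0,0,0,18,-1.8,25],[0,0,0,0,18,-1.8,25]]'; python3 - <<'E'
from h import *
stt()
p=manip.capture("scene")
s=manip.read_state();x,y,z=s["eef_pos"];stt()
save(p,"s12.png",(365,205,405,250),13)
def c(X):
    u=proj(p,X);return np.round(((u+.5-np.array([365,205]))*13-.5),0)
im=cv2.imread("pics/s12.png")
def ring(x,y,z,r,col):
    pts=np.array([c((x+r*np.cos(a),y+r*np.sin(a),z)) for a in np.linspace(0,6.28,50)]).astype(int)
    cv2.polylines(im,[pts],True,col,1)
ring(x,y,z-86.4,15,(0,255,255));ring(x,y,z-41.4,15,(0,255,255))
ring(645,120.4,76,16,(255,0,0));ring(645,120.4,98,5,(255,0,0))
big=np.hstack([cv2.imread("pics/s12.png")[:, :380],im[:, :420]]);cv2.imwrite("pics/s14.png",big)
E
```

```text
clock: 18.35
eef_pos: [643.7, 120.1, 189.1]
eef_rot: [-1.569, 0.001, 0.6]
ft_force: [0.7, -0.0, -0.9]
width: 30.0
t 18.35 pos [643.7 120.1 189.1] rot [-1.569e+00  1.000e-03  6.000e-01] F [ 0.72 -0.05 -0.89] M [-0.018 -0.031 -0.027] w 30.0
t 18.4 pos [643.9 120.1 189.3] rot [-1.569  0.     0.6  ] F [-0.56  1.05 -0.12] M [-0.001 -0.008  0.016] w 29.7
```

View pics/s14.png

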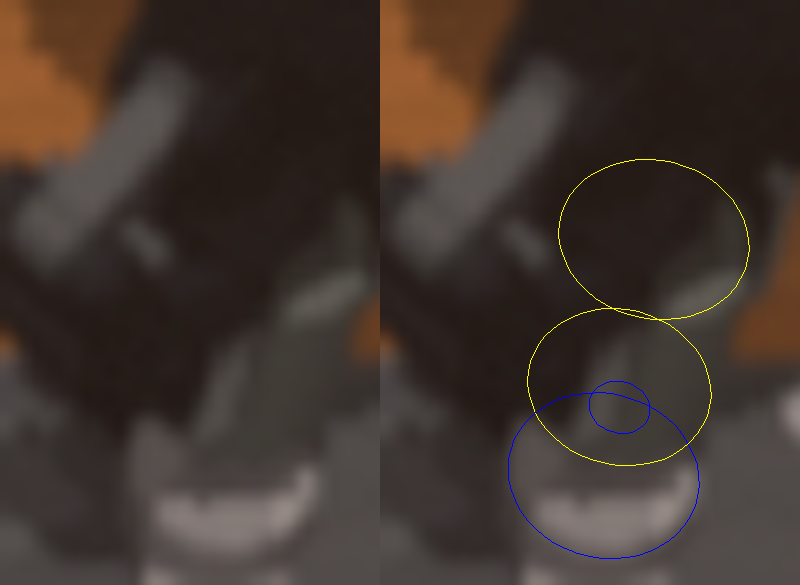

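```bash
python3 -m crank '[[0,0,0,0,3,0,25],[0,0,0,0,6,0,25],[0,0,0,0,9,0,25],[0,0,0,0,12,0,25],[0,0,0,0,12,0,25]]'; python3 -m crank '[[0,0,0,0,4,0,25],[0,0,0,0,8,0,25],[0,0,0,0,12,0,25],[0,0,0,0,12,0,25]]';
```

```text
clock: 18.9
eef_pos: [643.6, 120.0, 176.6]
eef_rot: [-1.569, 0.001, 0.6]
ft_force: [-0.5, -0.1, -0.7]
width: 29.5
clock: 19.3
eef_pos: [643.2, 119.9, 163.6]
eef_rot: [-1.568, 0.003, 0.6]
ft_force: [0.1, -0.5, 0.4]
width: 29.7
```

```bash
python3 -m crank '[[0,0,0,0,0.5,0,25],[0,0,0,0,1,0,25],[0,0,0,0,1,0,25]]'; python3 -m crank '[[0,0,0,0,0,0,35],[0,0,0,0,0,0,42],[0,0,0,0,0,0,50],[0,0,0,0,0,0,55],[0,0,0,0,0,0,55]]'; python3 - <<'E'
from h import *
stt()
p=manip.capture("scene");save(p,"s15.png",(310,150,450,270),5.5)
E
```

```text
clock: 19.6
eef_pos: [643.3, 119.9, 162.7]
eef_rot: [-1.568, 0.002, 0.6]
ft_force: [-0.1, 0.1, 0.7]
width: 29.6
clock: 20.1
eef_pos: [643.3, 120.0, 162.8]
eef_rot: [-1.568, 0.002, 0.6]
ft_force: [-0.5, 0.6, 0.1]
width: 46.9
t 20.1 pos [643.3 120.  162.8] rot [-1.568  0.002  0.6  ] F [-0.53  0.58  0.13] M [ 0.017  0.048 -0.016] w 46.9
```

View pics/s15.png

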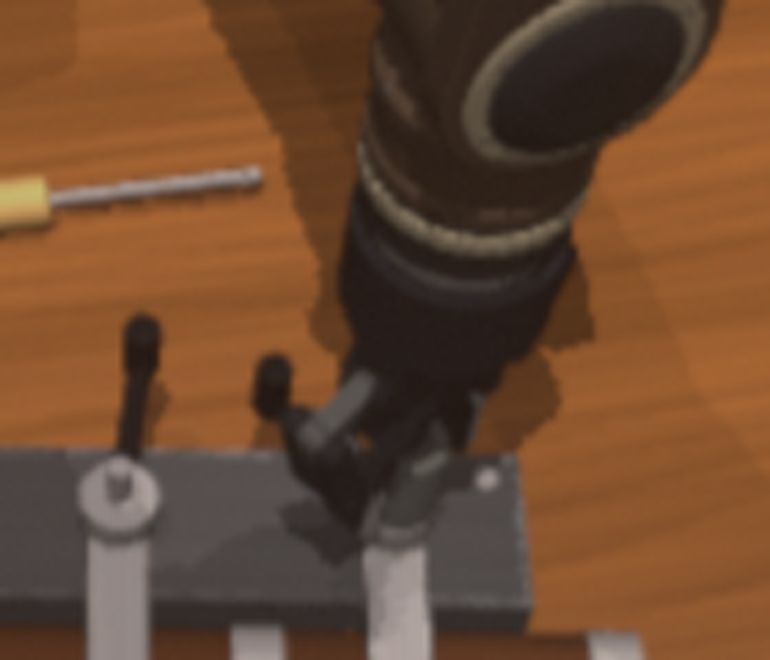

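Sleeve stands on the hub (base about (400,530) in the crop). Lift straight up and clear away.

```bash
python3 -m crank '[[0,0,0,0,-10,0,55],[0,0,0,0,-25,0,55],[0,0,0,0,-50,0,55],[0,0,0,0,-80,0,55],[0,0,0,0,-110,0,55],[0,0,0,-40,-130,10,55],[0,0,0,-80,-140,30,55],[0,0,0,-120,-140,60,55],[0,0,0,-160,-140,100,55],[0,0,0,-160,-140,130,55]]'; python3 - <<'E'
from h import *
stt()
p=manip.capture("scene");save(p,"s16.png",(245,170,420,300),4.5)
q=manip.capture("top");save(q,"t16.png")
E
```

```text
clock: 21.15
eef_pos: [434.8, 135.5, 305.0]
eef_rot: [-1.569, 0.001, 0.598]
ft_force: [0.5, 0.9, 0.7]
width: 47.2
t 21.15 pos [434.8 135.5 305. ] rot [-1.569e+00  1.000e-03  5.980e-01] F [0.46 0.86 0.69] M [ 0.006 -0.028 -0.035] w 47.2
```

View pics/s16.png

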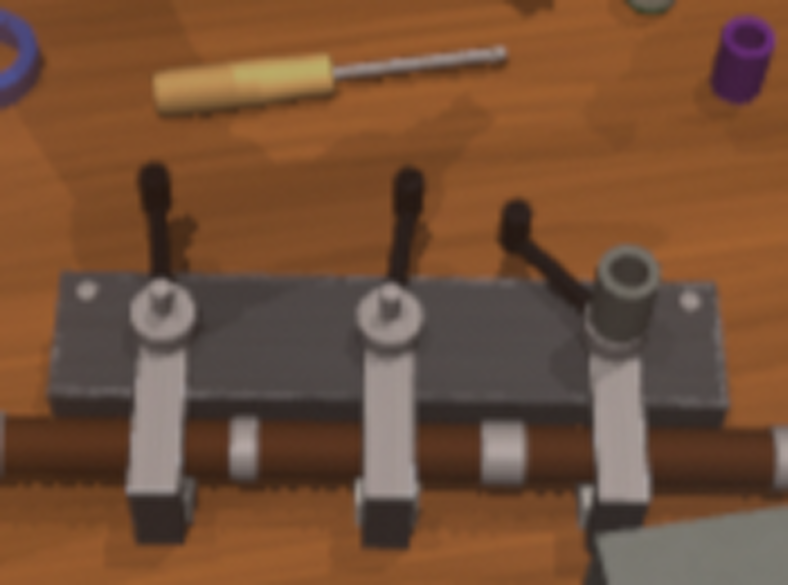

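View pics/t16.png

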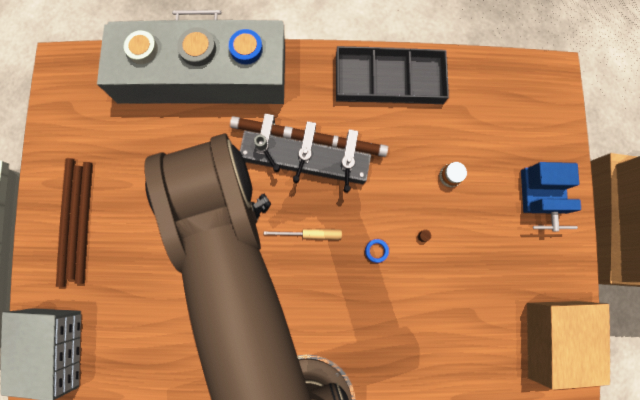

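The sleeve stands upright on hub a, at about (625,295) in the crop. The knob of a is unchanged at (516,210), and the other things are in place.

```bash
python3 -c "
from workcell import manip
print(manip.hand_in())"
```

```text
the job is handed in; nothing more can be done
None
```

The loose screw was a. I turned it to about 33 degrees and stood the grey sleeve on its stud, and I handed the job in at about 21 s of the 64 s allowed.

- **Trying the screws:** Screws b and c both held at about 5 N, so I left them. Screw a kept turning at about 1.6 N.
- **Swinging a:** From both cameras, its screw measures about 33 degrees turned from the start, within the 20 to 50 range.
- **Marker sleeve:** It went over stud a without any contact force. The last pictures, taken after I let go and backed off, show it upright on the hub, with the arm of a where I left it.
- **Everything else:** The bystanders I could see were unmoved. The arm hid the offcut and most of the oil bottle in the last pictures, but nothing came near the offcut, and the bottle was in place in an earlier view.

The two cameras disagreed by 2 to 5 mm on hub and knob positions. I averaged them and checked the sleeve's alignment over the stud in the scene camera before lowering. The top camera's view of it was blocked by the arm.

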